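Put a photographed spice jar away and show the next one's base to the camera

TASK

We are photographing the bases of the spice jars, where the date is stamped. The jar on the small single rest is done: lay it in the empty place of the three-place wooden rack with its cap towards the rack's tall end board, as done jars lie there, and let go of it. Then take out of the rack the one jar that lies the wrong way round (cap away from the tall board) and hold it up in front of the camera, in line with the camera's view and centred on it (the camera looks somewhat downwards), with its base facing the lens squarely about 8 cm from the lens; finish still holding it there, still, and leave the other jar, the camera and the things standing round alone.

Things in the scene. Friction and masses are not known exactly. Their poses are not given: they have to be found in the camera images.
- jar_rest_center (a point): Middle of the glass spice jar (red screw cap, paper label) lying on the single rest at the start, over the rest's middle. Jar 106 mm long, 45 mm in diameter (red cap 21 mm long), 0.13 kg. The point is on its axis; x runs along the jar to the cap, the base is 53 mm from the point on the -x side. It goes into the rack.
- jar_turned_center (a point): Middle of a jar of the same shape, size and axes (x to the cap, flat base 53 mm from the point at -x; 45 mm in diameter; 0.09 to 0.18 kg) that lies in the rack the wrong way round, cap away from the tall end board. To be shown to the camera, about 80 mm between its base and the lens.
- jar_other_center (a point): Middle of a third jar of the same shape, size and axes (x to the cap), lying in the rack the right way round, cap to the tall board. It stays there.
- free_bay (a point): Middle of the rack's empty place, 45 mm above the worktop, where the seated jar's middle comes (within 2 mm); x points level along the place to the tall board. A place: two level dowels, 12 mm thick, 26 mm apart, 20 mm up, carry the jar like a trough, end boards 136 mm apart, bare worktop below. A 70x30 mm paper slip lies under it.
- rack_head (a point): On the inner face of the tall end board, mid-width, 45 mm above the worktop; x points out through the board. The fixed rack is 160 mm long (x), 232 mm wide, with three places 84 mm apart; this board is 72 mm high, the opposite one 36 mm. The single rest is one such place, both boards 36 mm high, 70 mm wide.
- lens (a point): Centre of the front glass of the camera, a grey box 56x46x40 mm with a black lens 34 mm in diameter, on a stand 0.28 m tall with a round foot of 72 mm. x points back into the camera: it looks along -x, y is level. The view slopes down by 0.05 to 0.4 rad. The head sits on a stiff tilt hinge 41 mm behind this point.
- mug: A small white mug, 64x91x51 mm, standing upright; origin at the centre of its underside. A bystander: leave it.
- salt_mill: A small glass mill with a grey top, 44 mm in diameter, 90 mm tall; origin at the centre of its underside. A bystander: leave it.
- egg_cup: A cream egg cup, 48 mm in diameter, 51 mm tall; origin at the centre of its underside. A bystander: leave it.
- jar_rest: The jar from the single rest, as a body; same point and axes as its middle.
- jar_turned: The wrong-way-round jar, as a body; same point and axes as its middle.
- stand: The camera's stand; origin under the centre of its foot.

How it is judged (in metres and radians):
On the way, in this order (a step that is already met when the one before it is completed fails the run):
1. the jar from the single rest lies in the empty place, cap to the tall board, let go (horizontal distance between jar_rest_center and free_bay below 0.02 m and z of jar_rest_center in the frame of free_bay between -0.008 and 0.008 m and angle between the x axis of jar_rest_center and the x axis of free_bay, either way round below 0.12 rad and x of rack_head in the frame of jar_rest_center above 0.03 m and contact force between jar_rest and the fingers below 0.1 N), for 0.2 s.
2. the wrong-way-round jar is lifted out of the rack (height (world z) of jar_turned_center above 0.12 m), for 0.2 s.
At the end, for the whole second after the job is handed in: Turned jar held still in the fingers, clear of the camera: middle 103-163 mm before the lens, 20 mm off the line of view at most, axis within 0.2 rad, base to the lens. First jar let go in the free place (20 mm, 8 mm in height, 0.12 rad), cap to the tall board; other jar within 20 mm of its start (all of step 1 and x of jar_turned_center in the frame of lens between -0.163 and -0.103 m and y of jar_turned_center in the frame of lens between -0.02 and 0.02 m and z of jar_turned_center in the frame of lens between -0.02 and 0.02 m and angle between the x axis of jar_turned_center and the x axis of lens, either way round below 0.2 rad and x of lens in the frame of jar_turned_center below -0.09 m and contact force between jar_turned and the fingers above 0.5 N and contact force between jar_turned and stand below 0.2 N and linear speed of jar_turned below 0.02 m/s and angular speed of jar_turned below 0.2 rad/s and distance of jar_other_center from where it was at the start of the episode below 0.02 m); the arm keeps its last pose, push and grip.
It fails at once if the other jar in the rack is disturbed (moved over 30 mm) (distance of jar_other_center from where it was at the start of the episode above 0.03 m).
It fails at once if the camera is pushed out of its setting (distance of lens from where it was at the start of the episode above 0.008 m).
It fails at once if a bystander (mug, mill, egg cup) is moved over 30 mm (distance of any of mug, salt_mill, egg_cup from where it was at the start of the episode above 0.03 m).
It also fails if it takes over 48 s, if anything falls off the work surface, if the arm or the gripper's body presses on something with over 40 N, if the wrist force passes 120 N, or if a joint passes its speed limit or range.

ROBOT

A 6-joint arm with a two-finger parallel gripper is mounted at the origin on a cart in front of the work surface, level with it; the furniture and walls round the work are solid. World frame = base frame: x ahead of the robot, y to its left, z up, the work surface at z = 0. Lengths are in m, angles in degrees, forces in N, time in s.
With the tool pointing down it reaches from about 0.375 to 0.9 m from the base axis. Payload 3.1 kg.
Tool frame: the origin (TCP) lies midway between the tips of the shut fingers; the grasp point (between the pads) lies 19 mm behind it; z points along the fingers, y is the direction in which the jaws open and shut (so a half turn about z gives the same grasp; the last joint's range is limited). The gripper opens to 87 mm and grips with 3 to 60 N. Pads are 19 mm wide; open, the fingers measure 117 mm over their backs; the gripper's body (75 mm by 190 mm) begins 51 mm behind the grasp point.
Start: joints at [63.512, 30.224, 82.088, -0, 67.689, -10.227], TCP at [0.175, 0.6, 0.223] pointing down, gripper open.
Joint ranges: [-176.69, 176.69], [-43.24, 126.21], [12.49, 139.97], [-82, 262], [0, 151.66], [-163.58, 163.58]. Speed limits (degrees/s): [159.86, 159.86, 180, 180, 180, 180].

INTERFACE

Orientations are given as a 3x3 rotation matrix whose columns are the frame's x, y, z axes.
In Python, from rig import bot gives the robot as it stands.
- The arm moves only by the tool carry_out, never from a script. Its arguments are lists of equal length, an entry for each row: "grip": the gripper's target within -1 to 1 (fully open at 1, half-way at 0, shut at -1); "slide": the shift along the tool's x, y, z in mm, a list of three; "twist": the turn, a rotation vector about the tool's x, y, z in rad, a list of three. In form: {"grip": [grip, ...], "slide": [[dx, dy, dz], ...], "twist": [[wx, wy, wz], ...]}. A call has 1 to 12 rows; each row shifts and turns the pose as measured when the row begins, along the tool's axes as they then stand; what a row does not reach is not made up. A row lasts 1/10 s, in which the tool goes at most 50 mm and 8.59 degrees, less where a joint would pass 70% of its speed; a pose out of reach is approached as far as the arm can. A call is refused whole if a number of a shift passes 50 or a number of a turn 0.15, either way. A call with a gripper value outside its range is refused whole. The fingers move at their own pace and stop on an object; the grip force is fixed at half the most. Time passes only in rows, so rows that do not move let the fingers close. It gives the time, the measured TCP pose, the force and the opening at its end, in the units of the state.
- bot.read_state(): the state, without advancing time (a new reading comes with each control period).
- bot.capture(name): name is "side" or "top"; returns a dict with "color" (480x640x3 uint8, red, green, blue), "depth" (480x640 float32, m along the optical axis (not along the pixel's ray), 0 where there is no reading), "fx", "fy", "cx", "cy" (pixels), "position" and "rotation" of the camera in the world. Camera axes: x right, y up, looking along -z (the intrinsics and any distortion apply to the point x, -y, -z); pixel columns grow to the right and rows downward; lengths in m; the calibration is good to about 2 mm. A picture is of the moment at which its call begins.
- bot.hand_in(): hands the job in, once; it reports no verdict.
The state is a dict: "time_s": time; "joint_positions": joint angles; "qvel": joint speeds; "tau": joint torques, N m; "position": TCP position; "tcp_rot": TCP orientation; "force": force on the tool from outside, world axes, zero at the start; "moment": the same for the moment, N m; "opening": opening from 0.0 (shut) to 1.0 (fully open).
Only numpy, scipy, OpenCV 4.12 (cv2) and the standard library are available. Lean on these libraries where they do the work, as an engineer would, in place of code of your own. Each camera call takes 0.05 s, during which the arm holds its last target.

## Working session

There is one attempt and no reset: what is moved stays moved. The work goes in short steps, Python scripts to look and compute and a tool call to move; the robot and the scene stay as the last step left them, time stands still between calls to the robot, and variables do not carry over. Pictures are saved under pics/ and viewed, and the job is handed in when it is done.

Besides the shell and the picture viewer there is one more tool, called after ">>>" as a command line: name --argument value ..., lists and objects as JSON in quotes. carry_out: Moves the arm, as the interface text tells. Its arguments: {"type":"object","properties":{"grip":{"type":"array"},"slide":{"type":"array"},"twist":{"type":"array"}},"required":["grip","slide","twist"]}

```bash
ls; mkdir -p pics
python3 - <<'E'
from rig import bot
import cv2,numpy as np
s=bot.read_state(); print(s)
for n in("side","top"):
    c=bot.capture(n); cv2.imwrite(f"pics/{n}0.png",c["color"][:,:,::-1]); np.savez(f"{n}0.npz",**c)
    print(n,{k:c[k] for k in c if k not in("color","depth")})
    d=c["depth"]; print((d>0).mean())
E
```

```text
pics
{'time_s': 0.0, 'joint_positions': array([ 6.35120743e+01,  3.02786511e+01,  8.21563499e+01, -1.81956890e-03,
        6.76878674e+01, -1.02262702e+01]), 'qvel': array([ 0.02725546, -0.01110235, -0.06866747,  0.03128911, -0.05930923,
        0.00379016]), 'tau': array([-3.21153275e-03, -4.40046072e+01, -1.76592207e+01,  6.31632912e-02,
        5.83018397e-02, -1.61461403e-04]), 'position': array([0.17465532, 0.599343  , 0.2215752 ]), 'tcp_rot': array([[-9.59996131e-01,  2.80011718e-01, -9.30151293e-04],
       [ 2.80013042e-01,  9.59994251e-01, -1.93245240e-03],
       [ 3.51830576e-04, -2.11560132e-03, -9.99997700e-01]]), 'force': array([0.58564337, 0.07847917, 0.18044926]), 'moment': array([0.01025882, 0.0333302 , 0.00208791]), 'opening': 0.9987973472258667}
side {'fx': 483.5649501699896, 'fy': 483.5649501699896, 'cx': 319.9326421581378, 'cy': 246.38346974757454, 'position': array([ 0.28972148, -0.96972175,  0.8555677 ]), 'rotation': array([[ 0.95464298,  0.17464156, -0.24115784],
       [-0.29690653,  0.61936072, -0.7268004 ],
       [ 0.02243414,  0.76543623,  0.64312058]])}
0.99365234375
top {'fx': 552.0990217770736, 'fy': 552.0990217770736, 'cx': 329.721885030343, 'cy': 235.270715373185, 'position': array([ 0.46240447, -0.1696554 ,  1.42715413]), 'rotation': array([[ 0.02660114,  0.99693385, -0.07358857],
       [-0.99954045,  0.02759655,  0.01254299],
       [ 0.01453532,  0.0732211 ,  0.99720981]])}
0.9960384114583334
```

View pics/side0.png

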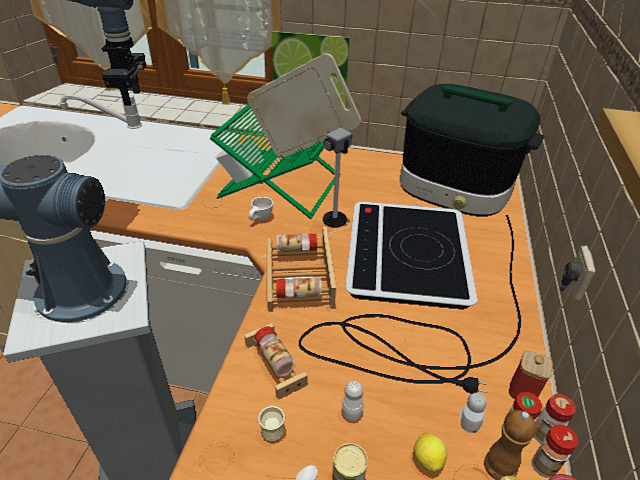

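View pics/top0.png

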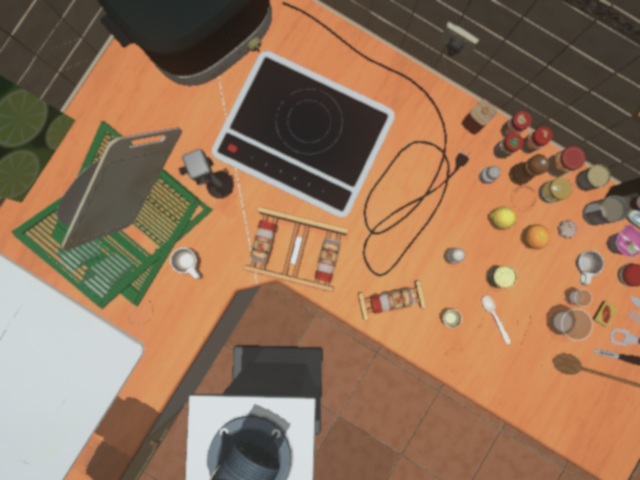

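```bash
cat > h.py <<'E'
import numpy as np,cv2
def load(n): return dict(np.load(n+".npz"))
def pts(c):
    d=c["depth"];v,u=np.mgrid[0:480,0:640]
    P=np.stack([(u-c["cx"])/c["fx"]*d,-(v-c["cy"])/c["fy"]*d,-d],-1)
    return P@c["rotation"].T+c["position"]
def ray(c,u,v):
    r=c["rotation"]@np.array([(u-c["cx"])/c["fx"],-(v-c["cy"])/c["fy"],-1]); return r
def plane(c,u,v,z):
    r=ray(c,u,v);p=c["position"];return p+r*(z-p[2])/r[2]
def proj(c,X):
    q=(np.asarray(X)-c["position"])@c["rotation"]; return np.array([c["cx"]-c["fx"]*q[...,0]/q[...,2],c["cy"]+c["fy"]*q[...,1]/q[...,2]]).T
E
python3 - <<'E'
import cv2
from h import *
a=load("side0");b=load("top0")
def crop(c,x0,y0,w,h,s,n): cv2.imwrite(n,cv2.resize(c["color"][y0:y0+h,x0:x0+w,::-1],None,fx=s,fy=s,interpolation=cv2.INTER_CUBIC))
crop(a,235,120,160,120,5,"pics/s_up.png");crop(a,235,220,160,120,5,"pics/s_r.png");crop(a,230,310,160,120,5,"pics/s_rest.png")
crop(b,160,140,200,150,4,"pics/t_r.png");crop(b,340,230,160,120,5,"pics/t_rest.png")
E
```

```text
(no output)
```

View pics/s_up.png

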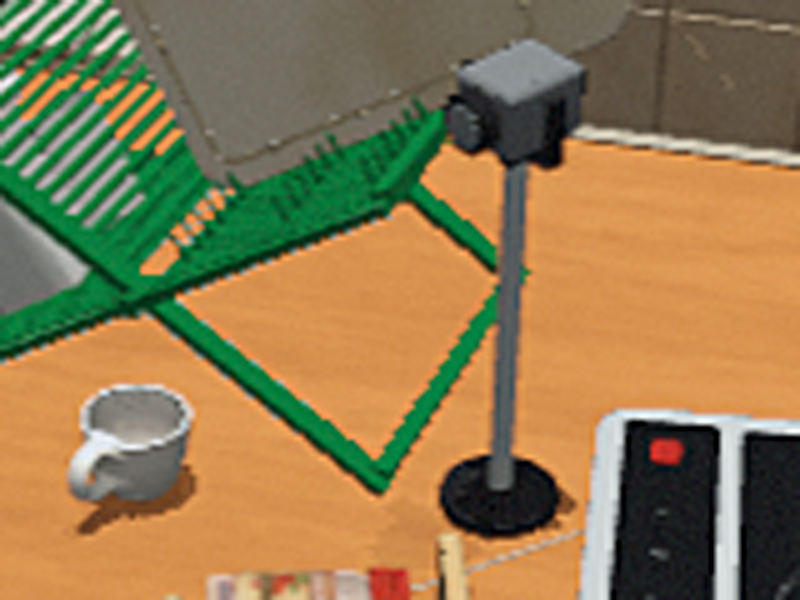

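View pics/s_r.png

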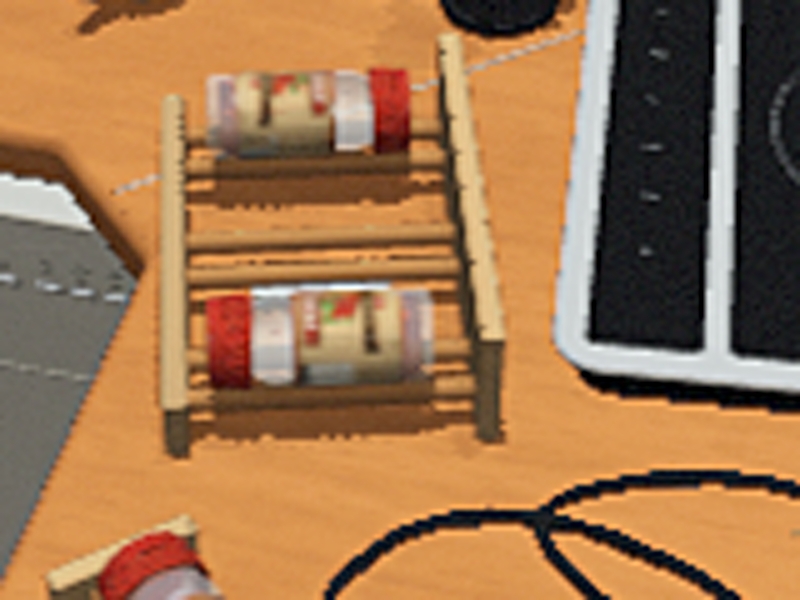

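View pics/t_r.png

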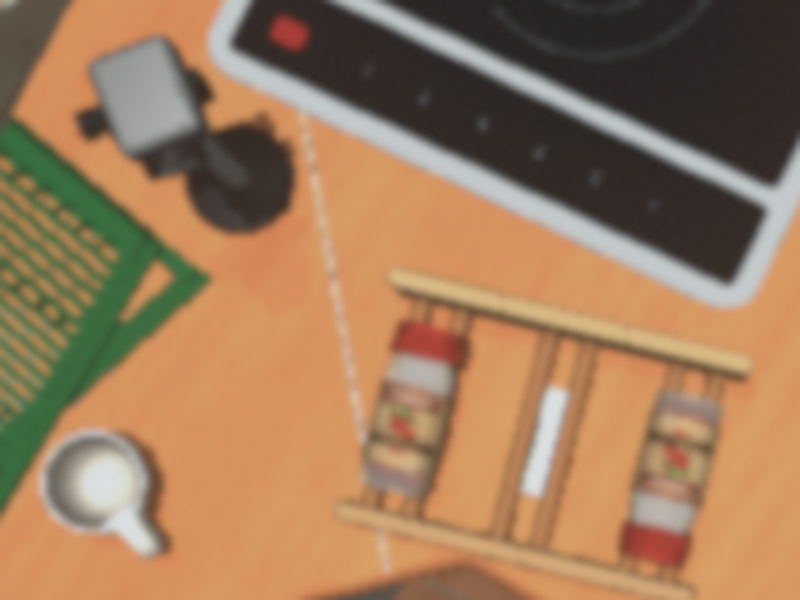

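View pics/t_rest.png

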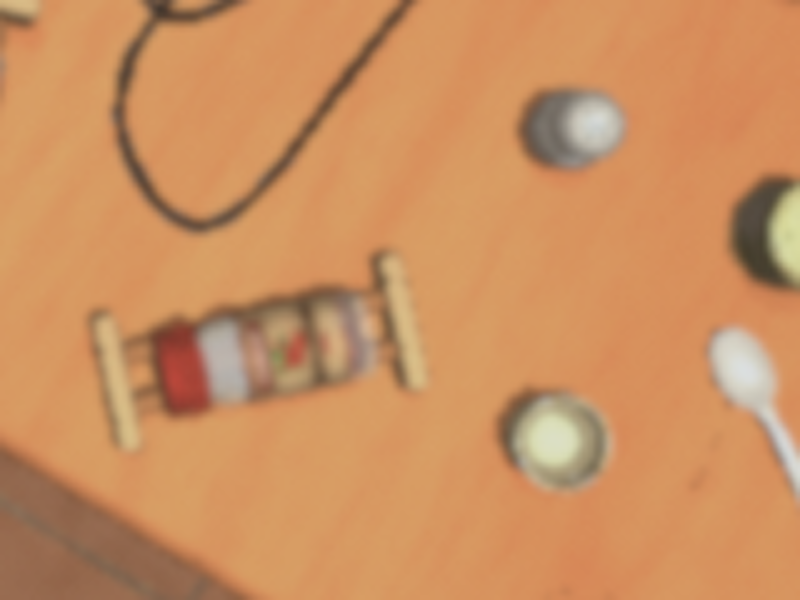

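View pics/s_rest.png

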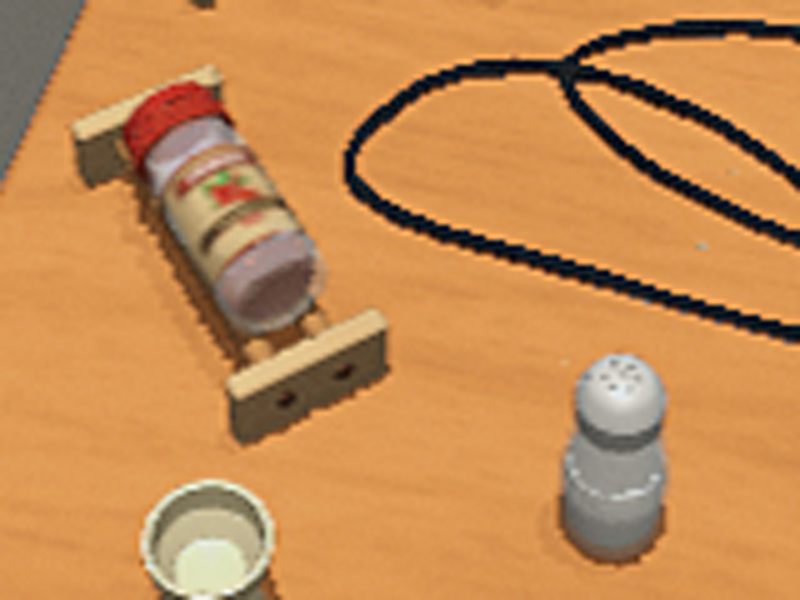

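Run:
```python
from h import *
np.set_printoptions(precision=4,suppress=True)
for n in("top0","side0"):
    c=load(n);P=pts(c)
    def st(name,cond):
        Q=P[cond]
        if len(Q)<5: print(n,name,len(Q));return
        r=cv2.minAreaRect((Q[:,:2]*1000).astype(np.float32))
        print(n,name,len(Q),Q.mean(0),np.percentile(Q,2,axis=0),np.percentile(Q,98,axis=0),r)
    X,Y,Z=P[...,0],P[...,1],P[...,2]
    hsv=cv2.cvtColor(c["color"],cv2.COLOR_RGB2HSV);red=((hsv[...,0]<8)|(hsv[...,0]>172))&(hsv[...,1]>150)
    st("table",(abs(X-.45)<.05)&(abs(Y+.0)<.05)&(Z<.01))
    box=(X>.25)&(X<.75)&(Y>-.5)&(Y<.3)&(Z<.085)
    m=(red&box&(Z>.03)).astype(np.uint8)
    k,l,s,ce=cv2.connectedComponentsWithStats(m)
    for i in range(1,k):
        if s[i,4]>20: st("red%s"%ce[i],l==i)
    m=(box&(Z>.02)).astype(np.uint8)
    k,l,s,ce=cv2.connectedComponentsWithStats(m)
    for i in range(1,k):
        if s[i,4]>80: st("obj%s"%ce[i],l==i)
    st("head",(Z>.24)&(Z<.4)&(X>.45)&(X<.85)&(Y>-.0)&(Y<.3))
```

```text
top0 table 891 [ 0.4541  0.0081 -0.1089] [ 0.4033 -0.047  -0.9219] [0.4975 0.0486 0.0054] ((450.46728515625, 0.05420684814453125), (99.78606414794922, 98.88031005859375), 89.93656158447266)
top0 red[267.0667 224.8571] 105 [ 0.5847 -0.0309  0.0623] [ 0.5753 -0.0479  0.0506] [ 0.5942 -0.0109  0.0696] ((585.3363037109375, -30.59225845336914), (39.23793029785156, 16.986452102661133), 77.89547729492188)
top0 red[323.1028 276.0841] 107 [ 0.4618 -0.1732  0.0633] [ 0.4524 -0.1924  0.0531] [ 0.4715 -0.1555  0.0704] ((461.4486999511719, -173.3861541748047), (38.89937210083008, 17.362361907958984), 80.45398712158203)
top0 red[375.7395 303.7311] 119 [ 0.3975 -0.3045  0.0624] [ 0.3795 -0.3152  0.051 ] [ 0.4176 -0.2952  0.0701] ((397.6044921875, -303.9212341308594), (40.3214111328125, 19.157712936401367), 14.810283660888672)
top0 obj[311.1643 180.863 ] 4395 [ 0.7014 -0.1364  0.0424] [ 0.6265 -0.2672  0.0362] [0.7486 0.0523 0.0485] ((682.0931396484375, -93.66709899902344), (386.7991943359375, 136.360107421875), 89.81883239746094)
top0 obj[397.5935 210.6829] 123 [ 0.6338 -0.3594  0.0248] [ 0.5954 -0
[... 4181 characters left out ...]
296875, -347.2371826171875), (69.60389709472656, 163.979248046875), 13.606146812438965)
side0 obj[376.0853 337.3023] 129 [ 0.6285 -0.3577  0.0224] [ 0.5958 -0.404   0.0201] [ 0.6559 -0.3151  0.0256] ((627.3637084960938, -356.4332275390625), (12.424860000610352, 113.36835479736328), 34.744625091552734)
side0 obj[270.2488 416.4296] 426 [ 0.363  -0.4856  0.0348] [ 0.3408 -0.4989  0.0227] [ 0.3829 -0.474   0.0499] ((362.5030517578125, -485.59075927734375), (28.318208694458008, 47.3538932800293), 88.5666732788086)
side0 head 4554 [0.6582 0.2098 0.3101] [0.5727 0.0762 0.2436] [0.7439 0.2955 0.3945] ((629.6340942382812, 187.55294799804688), (126.21473693847656, 262.557861328125), 44.58462905883789)
```

Run:
```python
from h import *
np.set_printoptions(precision=4,suppress=True)
for n,(x0,x1,y0,y1) in(("top0",(172,240,140,205)),("side0",(315,362,120,235))):
    c=load(n);P=pts(c)[y0:y1,x0:x1];C=c["color"][y0:y1,x0:x1].astype(int)
    X,Y,Z=np.moveaxis(P,-1,0)
    m=(Z>.235)&(Z<.36)
    hsv=cv2.cvtColor(C.astype(np.uint8),cv2.COLOR_RGB2HSV)
    m&=~((hsv[...,1]>110)&(hsv[...,2]>60))
    vis=np.zeros(C.shape,np.uint8);vis[m]=C[m][:,::-1]
    cv2.imwrite(f"pics/h_{n}.png",cv2.resize(np.hstack([C[...,::-1].astype(np.uint8),vis]),None,fx=5,fy=5,interpolation=cv2.INTER_NEAREST))
    z=(Z*1000).astype(int)
    if n=="top0":
        print(z[4:44:2,4:44:2])
    else: print(z[2:44:2,4:44:2])
    t=(Z>-.03)&(Z<.03); print(np.median(Z[t]))
    tb=pts(c)[240:300,350:372] if n=="side0" else pts(c)[200:235,215:250]; print("table",np.median(tb[...,2]),tb[...,2].std())
```

```text
[[  -1    2    2   -1    0    0   -1    7    0    3    1    5    0    2
    -4   -3   -5   -3    0   43]
 [  -1    1   -2    2    0    0    0   -1    0    0   -7   -4    0    2
     0    1    2    0    1   39]
 [   0   -4    2    2    3    1    1    6    2    0    3    1    2    0
     1    5    0    5   41   37]
 [  -2   -2    3   -4   -2    5   -4   -3    2   -2  279  283  277    1
    -6    0    1    0   41   43]
 [1427   -2    1    3    3   -2    2  284  283  281  281  283  283  278
     5    1   -4    0   41   38]
 [   0    0    4    1    0  281  279  290  284  283  285  281  279  277
   267   -2    1   -1   37   42]
 [  -1   -2   -2  277  282  285  284  284  286  284  281  280  285  278
   275   -5    1   -3    0   37]
 [   0    2   -1  283  279  284  284  280  286  284  279  281  281  282
   279  275  275    1 1427    1]
 [   1    0    0   -2  283  280  282  281  278  277  278  280  280  281
   277  275  272  265    0    0]
 [   0   -3    1    2  278  283  281  281  283  283  279  285  283  282
   281  279  269  262  244    2]
 [  -2    0    2   -2  281  279  282  283  284  28
[... 2226 characters left out ...]
 249 249 246   0  -3  -1
  -15   1]
 [207 201   0  -2 241 245 247 242 247 248 243 239 243 242  -5   1  -5  -2
   -2  -3]
 [204  -1   0  -4  -3   0   0  -1 227 228 224 234 237 237 235  -2  -2  -1
   -4  -3]
 [200  -4   0  -1  -1   0   0  -2 220 219 221  -3  -3  -1  -1   0   0  -4
   -3  -6]
 [ -4  -1   0  -1  -2  -6  -3  -2 214 213 214  -5  -1  -3  -3  -2  -4  -3
   -5  -3]
 [ 56  -1  -1  -7  -3   0  -2  -2 208 210 208  -2  -5  -4  -5  -2  -2   0
   -4   0]
 [ 52  49  44   0   0  -3  -2  -2 204 205 202  -1   0  -3  -4  -3   0  -1
   -5  -2]
 [ 44  51  45  45   0  -2   2   0 196 198 194  -3  -2  -1  -2  -2   0  -4
    0  -2]]
-0.0017816546977342806
table 0.04023130601399871 0.04538449680775057
```

View pics/h_top0.png

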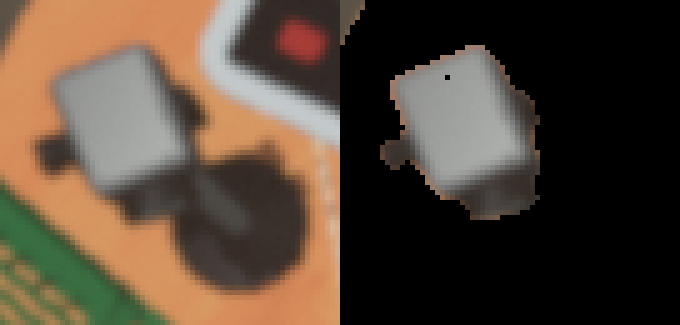

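View pics/h_side0.png

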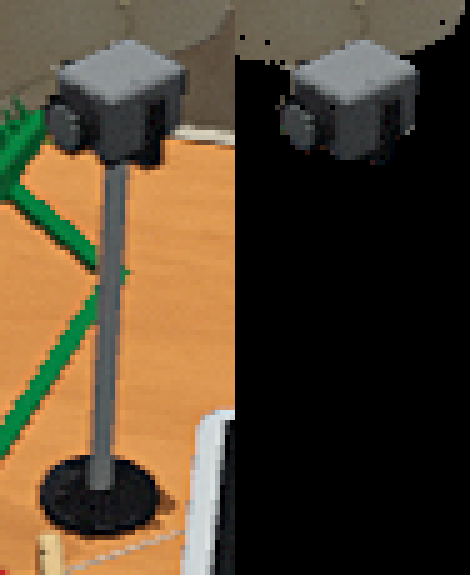

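Run:
```python
from h import *
from rig import bot
np.set_printoptions(precision=4,suppress=True)
for n in("top","side"):
    fs=[bot.capture(n) for _ in range(5)]
    c=fs[0]; c["depth"]=np.median([f["depth"] for f in fs],0).astype(np.float32); c["color"]=np.mean([f["color"] for f in fs],0).astype(np.uint8)
    np.savez(n+"1.npz",**c)
for n,(x0,x1,y0,y1) in(("top1",(172,240,140,205)),("side1",(315,362,120,160))):
    c=load(n);P=pts(c)[y0:y1,x0:x1];C=c["color"][y0:y1,x0:x1]
    Z=P[...,2]; g=C.mean(-1); s=np.ptp(C.astype(int),axis=-1)
    for th in (100,115,130):
        m=((Z>.266)&(Z<.3)&(g>th)&(s<30)).astype(np.uint8)
        if n[0]=="s":
            m&=(Z>.272).astype(np.uint8)
        k,l,st,ce=cv2.connectedComponentsWithStats(m)
        i=1+np.argmax(st[1:,4]);m=(l==i).astype(np.uint8)
        e=cv2.erode(m,np.ones((3,3)))
        Q=P[e>0];q0=Q.mean(0);
        A=np.c_[Q[:,:2]-q0[:2],np.ones(len(Q))];co,_,_,_=np.linalg.lstsq(A,Q[:,2],rcond=None)
        R=P[m>0];r=cv2.minAreaRect((R[:,:2]*1000).astype(np.float32))
        print(n,th,m.sum(),q0,"slopes",co,"res",(A@co-Q[:,2]).std(),"rect",r)
    # table z nearby
    t=pts(c)[190:235,225:250] if n[0]=="t" else pts(c)[170:190,345:390]
    print("tab",np.median(t[...,2]))
    vis=C[...,::-1].copy(); vis[m>0]=(0,255,0); cv2.imwrite(f"pics/h1_{n}.png",cv2.resize(np.hstack([C[...,::-1],vis]),None,fx=6,fy=6,interpolation=cv2.INTER_CUBIC))
```

```text
top1 100 500 [0.6898 0.1008 0.2817] slopes [0.0399 0.0205 0.2817] res 0.0012461479136069245 rect ((689.7928466796875, 101.27120208740234), (51.582000732421875, 43.08390808105469), 22.76396369934082)
top1 115 472 [0.6901 0.1014 0.2818] slopes [0.0416 0.0153 0.2818] res 0.001233235819684117 rect ((690.482421875, 101.52053833007812), (50.4124641418457, 41.11661148071289), 23.53298568725586)
top1 130 428 [0.6904 0.1011 0.2818] slopes [0.0415 0.0141 0.2818] res 0.0012279976882337332 rect ((690.764404296875, 101.55696105957031), (49.18718719482422, 39.116455078125), 24.353477478027344)
tab -0.00020033264223173752
side1 100 175 [0.6854 0.0978 0.2796] slopes [0.0383 0.0202 0.2796] res 0.0007696674802745753 rect ((685.0770263671875, 100.97522735595703), (49.9700813293457, 42.222198486328125), 25.091176986694336)
side1 115 164 [0.6853 0.0983 0.2797] slopes [0.047  0.0185 0.2797] res 0.0007136464965239832 rect ((685.8603515625, 100.72640228271484), (50.44212341308594, 40.003173828125), 22.3249454498291)
side1 130 148 [0.686  0.1004 0.2798] slopes [0.0525 0.0088 0.2798] res 0.0007042069950099188 rect ((685.7958984375, 101.36004638671875), (48.09082794189453, 38.410308837890625), 25.476119995117188)
tab -0.002472602772089383
```

View pics/h1_side1.png

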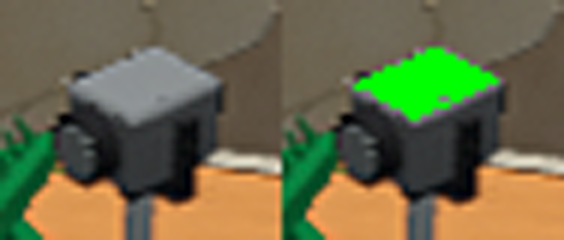

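View pics/h1_top1.png

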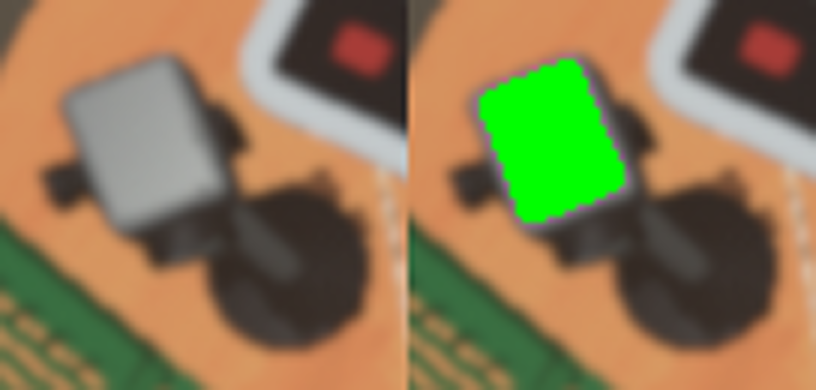

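Run:
```python
from h import *
np.set_printoptions(precision=4,suppress=True)
a=load("side1");b=load("top1")
P=pts(a);print("lens disc pts",P[143:148,327:331].reshape(-1,3).mean(0))
yaw=np.radians(23.8);pit=.05
ax=np.array([np.cos(yaw)*np.cos(pit),np.sin(yaw)*np.cos(pit),np.sin(pit)])
for n,c,cen in(("side",a,np.array([.6855,.101,.2602])),("top",b,np.array([.6903,.1013,.2618]))):
    L=cen-ax*.041; print(n,L,proj(c,L), "box pr",proj(c,cen))
print(plane(a,328.2,145.3,.258),plane(b,172+187/6,140+262/6,.24))
# rack board profile: rack rect by edges at each view, table-corrected
for n,c in(("side",a),("top",b)):
    X,Y,Z=np.moveaxis(pts(c),-1,0)
    m=((X>.42)&(X<.63)&(Y>-.24)&(Y<.03)&(Z>.022)&(Z<.085)).astype(np.uint8)
    k,l,s,ce=cv2.connectedComponentsWithStats(m);i=1+np.argmax(s[1:,4])
    Q=pts(c)[l==i];print(n,cv2.minAreaRect((Q[:,:2]*1000).astype(np.float32)))
    x=np.array([np.cos(-np.radians(12.6)),np.sin(-np.radians(12.6))]);y=np.array([-x[1],x[0]])
    q=(Q[:,:2]-[.5245,-.1018]);u=q@x;v=q@y
    for nm,t in(("tall",(u>.05)&(Q[:,2]>.06)&(abs(v)<.02)),("low",(u<-.055)&(abs(v)<.02)&(Q[:,2]>.028)),("other",(abs(u)<.05)&(v>.05)&(v<.12)&(Q[:,2]>.045)),("turned",(abs(u)<.05)&(v<-.05)&(v>-.12)&(Q[:,2]>.045))):
        print(nm,t.sum(),"u",u[t].mean(),"v",v[t].mean(),"z",np.percentile(Q[t,2],[50,97]),"line slope",np.polyfit(u[t],v[t],1)[0])
    m=(X>.34)&(X<.47)&(Y>-.44)&(Y<-.25)&(Z>.045)&(Z<.08)
    Q=pts(c)[m];r=np.radians(103.5);x=np.array([np.cos(r),np.sin(r)]);y=np.array([-x[1],x[0]]);q=Q[:,:2]-[.4036,-.347];u=q@x;v=q@y
    print("rest",len(Q),"u",np.percentile(u,[0.5,2,98,99.5]),"v",v.mean(),np.percentile(v,[2,98]),np.percentile(Q[:,2],97))
```

```text
lens disc pts [0.653  0.0799 0.261 ]
side [0.648  0.0845 0.2582] [326.0552 145.4254] box pr [337.8532 139.95  ]
top [0.6528 0.0848 0.2598] [204.6308 182.9312] box pr [197.409  165.1258]
[0.6536 0.084  0.258 ] [0.6544 0.0922 0.24  ]
side ((522.79345703125, -101.93438720703125), (231.3341064453125, 158.72100830078125), 77.38578033447266)
tall 55 u 0.07088351853980858 v 0.00020515983559502154 z [0.0695 0.0712] line slope -0.262317434032106
low 56 u -0.07569221323235485 v -1.2151592411966136e-05 z [0.0337 0.0355] line slope 0.16424102281112415
other 497 u -0.0013239903676092893 v 0.07393910524872542 z [0.0601 0.0654] line slope 0.0059764924371256785
turned 625 u -0.002632673383938356 v -0.09311588926304669 z [0.0605 0.0656] line slope -0.006872692358871993
rest 974 u [-0.0522 -0.0516  0.0513  0.0535] v 0.005365504479888586 [-0.0176  0.0232] 0.06586695577876309
top ((526.3062744140625, -100.56646728515625), (230.79327392578125, 160.72366333007812), 77.26457977294922)
tall 83 u 0.07548737291775914 v 5.821958450005746e-05 z [0.0707 0.0742] line slope 0.22741029415036323
low 77 u -0.07204499554118539 v -0.00021439083902945197 z [0.0349 0.0373] line slope -1.5075356311602072e-05
other 723 u -0.0006326348077382997 v 0.08340024988192521 z [0.0632 0.0682] line slope -0.001858120200927653
turned 721 u -0.00019084762365525527 v -0.08268458938222993 z [0.0632 0.0679] line slope -1.4494257423236277e-05
rest 780 u [-0.0519 -0.0501  0.0519  0.0528] v -0.003213073921006945 [-0.0238  0.019 ] 0.0680758670947236
```

```bash
cat >> h.py <<'E'
def seg(P,A,B,r):
    A,B=np.array(A),np.array(B);d=B-A;t=np.clip(((P[...,:2]-A)@d)/(d@d),0,1);q=A+t[...,None]*d
    return np.linalg.norm(P[...,:2]-q,axis=-1)
def togo(s,p=None,phi=None):
    R=s["tcp_rot"]; o={}
    if p is not None: print("slide mm",R.T@(np.array(p)-s["position"])*1000)
    print("phi",np.degrees(np.arctan2(R[1,1],R[0,1])), "tilt z",R[:,2])
    if phi is not None:
        from scipy.spatial.transform import Rotation as Ro
        f=np.radians(phi);y=np.array([np.cos(f),np.sin(f),0]);z=np.array([0,0,-1.]);T=np.c_[np.cross(y,z),y,z]
        print("twist",Ro.from_matrix(R.T@T).as_rotvec())
E
python3 - <<'E'
from h import *
np.set_printoptions(precision=3,suppress=True)
a=load("side1");b=load("top1")
W=[(.175,.6),(.2,.43),(.42,.12),(.45,-.1),(.4036,-.347)]
for n,c in(("side",a),("top",b)):
    P=pts(c);ok=(P[...,2]>.15)&(P[...,2]<.7)&(P[...,0]>.15)
    for A,B in zip(W,W[1:]):
        d=np.where(ok,seg(P,A,B,0),9);i=np.argsort(d.ravel())[:200:60];print(n,A,B,d.ravel()[i],P.reshape(-1,3)[i])
    d=np.linalg.norm(P-np.array([.53,.03,.3]),axis=-1);ok=(P[...,2]>.2)&(np.hypot(P[...,0]-.688,P[...,1]-.101)>.07);d=np.where(ok,d,9)
    i=np.argsort(d.ravel())[:200:50];print("tgt",d.ravel()[i],P.reshape(-1,3)[i])
from rig import bot
s=bot.read_state();print(s["time_s"]);R=s["tcp_rot"]
pr=s["position"]
for w in W[1:]:
    q=np.array([*w,.22]);print(w,R.T@(q-pr)*1000);pr=q
E
```

```text
side (0.175, 0.6) (0.2, 0.43) [0.    0.001 0.002 0.003] [[0.179 0.573 0.489]
 [0.186 0.517 0.297]
 [0.179 0.563 0.487]
 [0.185 0.51  0.306]]
side (0.2, 0.43) (0.42, 0.12) [0.051 0.075 0.079 0.082] [[0.169 0.471 0.533]
 [0.184 0.503 0.326]
 [0.39  0.299 0.187]
 [0.188 0.512 0.513]]
side (0.42, 0.12) (0.45, -0.1) [0.132 0.148 0.156 0.162] [[0.545 0.161 0.151]
 [0.436 0.267 0.159]
 [0.573 0.148 0.17 ]
 [0.574 0.171 0.163]]
side (0.45, -0.1) (0.4036, -0.347) [0.262 0.268 0.272 0.274] [[0.601 0.115 0.197]
 [0.576 0.137 0.173]
 [0.658 0.076 0.268]
 [0.6   0.13  0.192]]
tgt [0.149 0.185 0.224 0.227] [[0.613 0.108 0.205]
 [0.634 0.151 0.206]
 [0.67  0.175 0.203]
 [0.685 0.193 0.271]]
top (0.175, 0.6) (0.2, 0.43) [0.213 0.222 0.227 0.23 ] [[0.377 0.312 0.201]
 [0.395 0.322 0.21 ]
 [0.409 0.342 0.212]
 [0.418 0.356 0.211]]
top (0.2, 0.43) (0.42, 0.12) [0.074 0.085 0.089 0.093] [[0.377 0.309 0.203]
 [0.384 0.318 0.204]
 [0.388 0.319 0.211]
 [0.405 0.301 0.193]]
top (0.42, 0.12) (0.45, -0.1) [0.134 0.144 0.149 0.153] [[0.548 0.162 0.152]
 [0.453 0.26  0.152]
 [0.561 0.169 0.155]
 [0.568 0.16  0.161]]
top (0.45, -0.1) (0.4036, -0.347) [0.266 0.271 0.274 0.276] [[0.61  0.112 0.202]
 [0.572 0.142 0.172]
 [0.572 0.145 0.168]
 [0.664 0.074 0.269]]
tgt [0.149 0.166 0.193 0.212] [[0.618 0.109 0.209]
 [0.618 0.13  0.202]
 [0.641 0.158 0.209]
 [0.659 0.172 0.209]]
0.6
(0.2, 0.43) [ -71.639 -156.174    2.534]
(0.42, 0.12) [-297.999 -236.001    0.005]
(0.45, -0.1) [ -90.399 -202.8      0.007]
(0.4036, -0.347) [ -24.615 -250.112    0.009]
```

>>> carry_out --grip '[0.45, 0.45, 0.45, 0.45, 0.45, 0.45, 0.45]' --slide '[[0, 0, -40], [0, 0, -40], [0, 0, -40], [-18, -39, 0], [-18, -39, 0], [-18, -39, 0], [-18, -39, 0]]' --twist '[[0, 0, 0], [0, 0, 0], [0, 0, 0], [0, 0, 0], [0, 0, 0], [0, 0, 0], [0, 0, 0]]'

```text
time_s: 1.3
position: [0.202, 0.4309, 0.3471]
tcp_rot: [[-0.962, 0.274, 0.004], [0.274, 0.962, 0.005], [-0.003, 0.006, -1.0]]
force: [1.1, 0.4, 0.6]
opening: 0.725
```

>>> carry_out --grip '[0.45, 0.45, 0.45, 0.45, 0.45, 0.45, 0.45, 0.45, 0.45, 0.45, 0.45, 0.45]' --slide '[[-33, -26, 0], [-33, -26, 0], [-33, -26, 0], [-33, -26, 0], [-33, -26, 0], [-33, -26, 0], [-33, -26, 0], [-33, -26, 0], [-33, -26, 0], [-18, -40, 0], [-18, -40, 0], [-18, -40, 0]]' --twist '[[0, 0, 0], [0, 0, 0], [0, 0, 0], [0, 0, 0], [0, 0, 0], [0, 0, 0], [0, 0, 0], [0, 0, 0], [0, 0, 0], [0, 0, 0], [0, 0, 0], [0, 0, 0]]'

```text
time_s: 2.5
position: [0.45, -0.0245, 0.3502]
tcp_rot: [[-0.963, 0.268, 0.017], [0.269, 0.963, 0.009], [-0.014, 0.013, -1.0]]
force: [0.4, 0.8, -0.2]
opening: 0.723
```

Run:
```python
from h import *
from rig import bot
np.set_printoptions(precision=3,suppress=True)
s=bot.read_state();print(s["position"],s["joint_positions"],s["time_s"]);togo(s,[.4036,-.347,.15],13.5)
```

```text
[ 0.45  -0.025  0.35 ] [-17.915   7.516  95.846   0.793  75.868 -92.525] 2.5
slide mm [ -39.095 -325.652  196.607]
phi 74.42693387364702 tilt z [ 0.017  0.009 -1.   ]
twist [0.019 0.006 1.063]
```

>>> carry_out --grip '[0.45, 0.45, 0.45, 0.45, 0.45, 0.45, 0.45, 0.45]' --slide '[[-5, -41, 10], [-5, -41, 10], [-5, -41, 10], [-5, -41, 10], [-5, -41, 10], [-5, -41, 10], [-5, -41, 10], [-4, -39, 10]]' --twist '[[0, 0, 0], [0, 0, 0], [0, 0, 0], [0, 0, 0], [0, 0, 0], [0, 0, 0], [0, 0, 0], [0, 0, 0]]'

```text
time_s: 3.3
position: [0.4011, -0.3644, 0.2681]
tcp_rot: [[-0.962, 0.271, 0.028], [0.271, 0.963, 0.003], [-0.027, 0.01, -1.0]]
force: [1.2, 0.0, 0.4]
opening: 0.731
```

>>> carry_out --grip '[0.45, 0.45, 0.45, 0.45, 0.45, 0.45, 0.45, 0.45]' --slide '[[0, 0, 10], [0, 0, 10], [0, 0, 10], [0, 0, 10], [0, 0, 10], [0, 0, 10], [0, 0, 10], [0, 0, 0]]' --twist '[[0, 0, 0.15], [0, 0, 0.15], [0, 0, 0.15], [0, 0, 0.15], [0, 0, 0.15], [0, 0, 0.15], [0, 0, 0.15], [0, 0, 0]]'

```text
time_s: 4.1
position: [0.4012, -0.3732, 0.1944]
tcp_rot: [[-0.238, 0.971, 0.029], [0.971, 0.238, -0.001], [-0.008, 0.028, -1.0]]
force: [1.3, 0.3, 0.2]
opening: 0.725
```

Run:
```python
from h import *
from rig import bot
np.set_printoptions(precision=3,suppress=True)
s=bot.read_state();print(s["position"],s["joint_positions"],s["time_s"]);togo(s,[.4036,-.347,.12],13.5)
```

```text
[ 0.401 -0.373  0.194] [-55.386  25.917  95.865   1.598  57.251 -70.016] 4.1
slide mm [25.477  6.504 74.449]
phi 13.782168141977458 tilt z [ 0.029 -0.001 -1.   ]
twist [0.028 0.008 0.005]
```

>>> carry_out --grip '[0.45, 0.45, 0.45, 0.45]' --slide '[[13, 3, 35], [12, 3, 35], [0, 0, 0], [0, 0, 0]]' --twist '[[0.014, 0.004, 0.005], [0.014, 0.004, 0], [0, 0, 0], [0, 0, 0]]'

```text
time_s: 4.5
position: [0.405, -0.351, 0.1264]
tcp_rot: [[-0.244, 0.97, 0.004], [0.97, 0.244, -0.007], [-0.008, 0.002, -1.0]]
force: [-0.1, -0.6, 0.9]
opening: 0.723
```

Run:
```python
from h import *
from rig import bot
np.set_printoptions(precision=3,suppress=True)
s=bot.read_state();print(s["position"],s["qvel"],s["time_s"]);togo(s,[.4036,-.347,.026],13.5)
c=bot.capture("side");a=c["color"][280:420,210:390,::-1];cv2.imwrite("pics/g1s.png",cv2.resize(a,None,fx=4,fy=4))
c=bot.capture("top");a=c["color"][230:370,310:470,::-1];cv2.imwrite("pics/g1t.png",cv2.resize(a,None,fx=4,fy=4))
```

```text
[ 0.405 -0.351  0.126] [ 0.407  0.828  1.028  0.01   0.671 -1.076] 4.5
slide mm [  5.074  -0.602 100.36 ]
phi 14.133233025953192 tilt z [ 0.004 -0.007 -1.   ]
twist [0.002 0.008 0.011]
```

View pics/g1s.png

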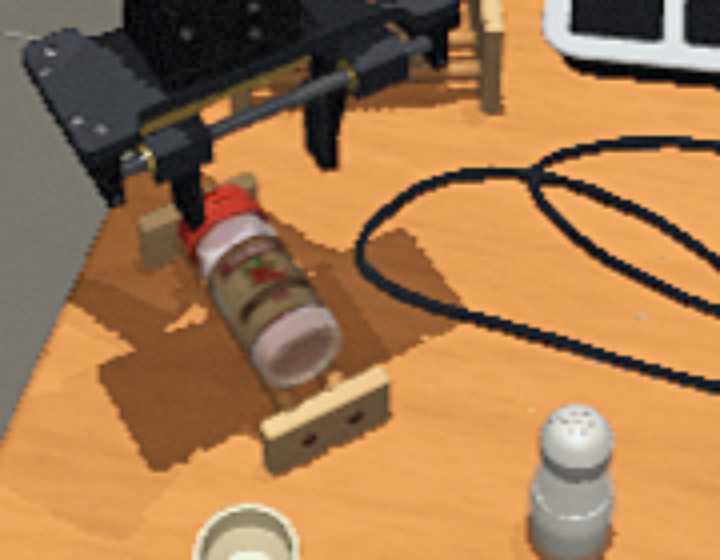

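View pics/g1t.png

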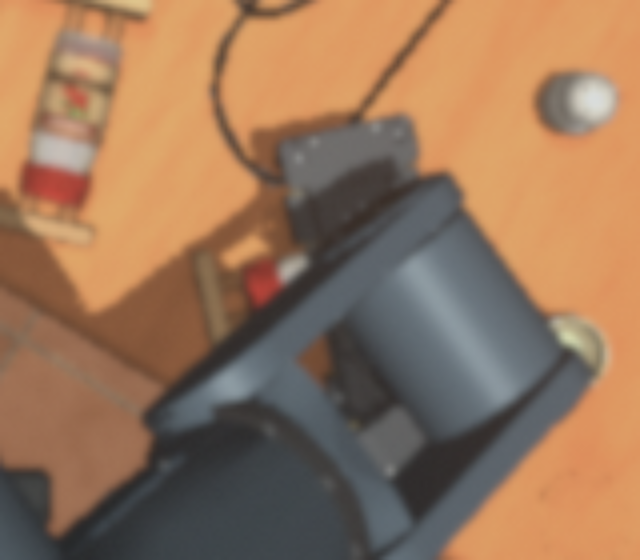

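>>> carry_out --grip '[0.45, 0.45, 0.45, 0.45, 0.45, 0.45]' --slide '[[2, 0, 25], [2, 0, 25], [1, 0, 20], [0, 0, 18], [0, 0, 12], [0, 0, 0]]' --twist '[[0, 0.004, 0.01], [0, 0.004, 0], [0, 0, 0], [0, 0, 0], [0, 0, 0], [0, 0, 0]]'

```text
time_s: 5.2
position: [0.411, -0.3595, 0.0351]
tcp_rot: [[-0.234, 0.972, 0.02], [0.972, 0.234, -0.023], [-0.027, 0.014, -1.0]]
force: [0.3, 0.4, 0.6]
opening: 0.725
```

Run:
```python
from h import *
from rig import bot
np.set_printoptions(precision=3,suppress=True)
s=bot.read_state();print(s["position"],s["force"],s["time_s"]);togo(s,[.4036,-.347,.026],13.5)
```

```text
[ 0.411 -0.359  0.035] [0.258 0.402 0.648] 5.2
slide mm [14.086 -4.355  8.656]
phi 13.5633745257521 tilt z [ 0.02  -0.023 -1.   ]
twist [0.014 0.027 0.001]
```

>>> carry_out --grip '[0.45, 0.45, 0.45, 0.45]' --slide '[[7, -2, 4], [6, -2, 4], [1, 0, 0], [0, 0, 0]]' --twist '[[0.007, 0.014, 0], [0.007, 0.013, 0], [0, 0, 0], [0, 0, 0]]'

```text
time_s: 5.6
position: [0.4047, -0.3482, 0.0294]
tcp_rot: [[-0.234, 0.972, 0.002], [0.972, 0.234, -0.003], [-0.003, 0.002, -1.0]]
force: [-0.2, -0.2, 0.5]
opening: 0.727
```

Run:
```python
from h import *
from rig import bot
np.set_printoptions(precision=3,suppress=True)
s=bot.read_state();print(s["position"],s["force"],s["time_s"]);togo(s,[.4036,-.347,.026],13.5)
```

```text
[ 0.405 -0.348  0.029] [-0.201 -0.214  0.459] 5.6
slide mm [ 1.476 -0.822  3.428]
phi 13.559087070429108 tilt z [ 0.002 -0.003 -1.   ]
twist [0.002 0.003 0.001]
```

Close.

>>> carry_out --grip '[0.45, -1, -1, -1, -1, -1]' --slide '[[1, -1, 3], [0, 0, 0], [0, 0, 0], [0, 0, 0], [0, 0, 0], [0, 0, 0]]' --twist '[[0, 0, 0], [0, 0, 0], [0, 0, 0], [0, 0, 0], [0, 0, 0], [0, 0, 0]]'

```text
time_s: 6.2
position: [0.4041, -0.3477, 0.027]
tcp_rot: [[-0.235, 0.972, 0.004], [0.972, 0.235, -0.004], [-0.005, 0.003, -1.0]]
force: [0.1, 0.2, -1.0]
opening: 0.488
```

>>> carry_out --grip '[-1, -1, -1, -1, -1, -1]' --slide '[[0, 0, -15], [0, 0, -25], [0, 0, -30], [0, 0, -30], [0, 0, -30], [0, 0, 0]]' --twist '[[0, 0, 0], [0, 0, 0], [0, 0, 0], [0, 0, 0], [0, 0, 0], [0, 0, 0]]'

```text
time_s: 6.8
position: [0.4021, -0.3459, 0.1589]
tcp_rot: [[-0.235, 0.972, -0.002], [0.972, 0.235, 0.002], [0.002, -0.001, -1.0]]
force: [0.7, -0.3, -2.1]
opening: 0.487
```

Run:
```python
from h import *
from rig import bot
np.set_printoptions(precision=3,suppress=True)
s=bot.read_state();print(s["position"],s["force"],s["opening"],s["time_s"]);togo(s,[.5245,-.1015,.16],-102.6)
c=bot.capture("side");a=c["color"][260:420,210:390,::-1];cv2.imwrite("pics/g2s.png",cv2.resize(a,None,fx=4,fy=4,interpolation=cv2.INTER_CUBIC))
```

```text
[ 0.402 -0.346  0.159] [ 0.685 -0.296 -2.08 ] 0.4872444571317577 6.8
slide mm [208.822 176.346  -0.877]
phi 13.575354702542757 tilt z [-0.002  0.002 -1.   ]
twist [-0.003 -0.     2.028]
```

View pics/g2s.png

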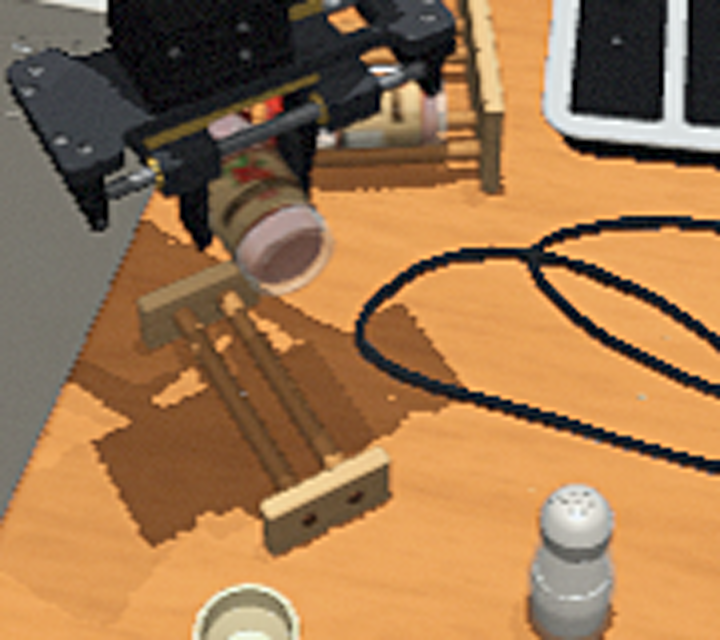

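>>> carry_out --grip '[-1, -1, -1, -1, -1, -1, -1, -1, -1]' --slide '[[15, 13, -3], [27, 23, -3], [27, 23, -3], [27, 23, -3], [27, 23, 0], [27, 23, 0], [27, 23, 0], [25, 20, 0], [7, 5, 0]]' --twist '[[0, 0, 0], [0, 0, 0], [0, 0, 0], [0, 0, 0], [0, 0, 0], [0, 0, 0], [0, 0, 0], [0, 0, 0], [0, 0, 0]]'

```text
time_s: 7.75
position: [0.5195, -0.0899, 0.1562]
tcp_rot: [[-0.227, 0.973, -0.026], [0.974, 0.228, 0.018], [0.023, -0.021, -1.0]]
force: [-0.5, 0.5, -1.2]
opening: 0.491
```

>>> carry_out --grip '[-1, -1, -1, -1, -1, -1, -1, -1, -1, -1, -1, -1]' --slide '[[0, 0, 0], [0, 0, 0], [0, 0, 0], [0, 0, 0], [0, 0, 0], [0, 0, 0], [0, 0, 0], [0, 0, 0], [0, 0, 0], [0, 0, 0], [0, 0, 0], [0, 0, 0]]' --twist '[[0, 0, 0.1], [0, 0, 0.14], [0, 0, 0.14], [0, 0, 0.14], [0, 0, 0.14], [0, 0, 0.14], [0, 0, 0.14], [0, 0, 0.14], [0, 0, 0.14], [0, 0, 0.14], [0, 0, 0.14], [0, 0, 0.14]]'

```text
time_s: 8.95
position: [0.5044, -0.0913, 0.1385]
tcp_rot: [[0.994, 0.092, -0.063], [0.094, -0.995, 0.026], [-0.06, -0.032, -0.998]]
force: [-0.5, 0.2, -0.9]
opening: 0.49
```

Run:
```python
from h import *
from rig import bot
np.set_printoptions(precision=3,suppress=True)
s=bot.read_state();print(s["position"],s["joint_positions"],s["opening"],s["time_s"]);togo(s,[.5245,-.1015,.16],-102.6)
```

```text
[ 0.504 -0.091  0.139] [-22.766  30.122  99.964  -0.005  53.829  61.896] 0.4902838900183837 8.95
slide mm [ 17.732  11.289 -22.962]
phi -84.71449509948086 tilt z [-0.063  0.026 -0.998]
twist [-0.022  0.065  0.313]
```

>>> carry_out --grip '[-1, -1, -1, -1, -1]' --slide '[[6, 4, -9], [6, 4, -9], [6, 3, -5], [0, 0, 0], [0, 0, 0]]' --twist '[[-0.007, 0.022, 0.11], [-0.007, 0.022, 0.11], [-0.007, 0.022, 0.09], [0, 0, 0], [0, 0, 0]]'

```text
time_s: 9.45
position: [0.5171, -0.1054, 0.154]
tcp_rot: [[0.973, -0.23, -0.013], [-0.23, -0.973, 0.004], [-0.014, -0.001, -1.0]]
force: [-0.0, -0.5, -0.8]
opening: 0.488
```

Run:
```python
from h import *
from rig import bot
np.set_printoptions(precision=3,suppress=True)
s=bot.read_state();print(s["position"],s["joint_positions"],s["opening"],s["time_s"]);togo(s,[.5245,-.1015,.12],-102.6)
c=bot.capture("side");a=c["color"][180:330,210:390,::-1];cv2.imwrite("pics/g3s.png",cv2.resize(a,None,fx=4,fy=4,interpolation=cv2.INTER_CUBIC))
```

```text
[ 0.517 -0.105  0.154] [-23.614  28.616  99.357  -0.098  52.803  79.76 ] 0.48833326441357516 9.45
slide mm [ 6.73  -5.442 33.908]
phi -103.31498889449614 tilt z [-0.013  0.004 -1.   ]
twist [-0.001  0.014 -0.012]
```

View pics/g3s.png

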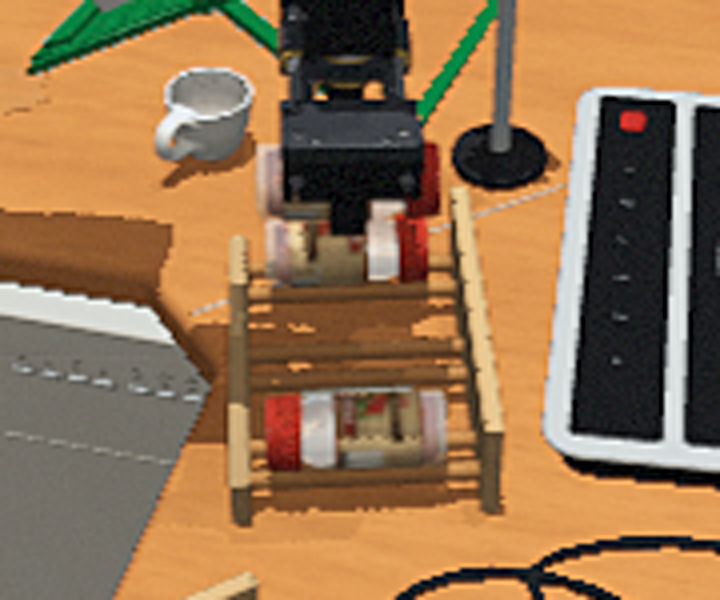

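>>> carry_out --grip '[-1, -1, -1, -1]' --slide '[[3, -3, 17], [4, -2, 17], [0, 0, 0], [0, 0, 0]]' --twist '[[0, 0.007, -0.006], [0, 0.007, -0.006], [0, 0, 0], [0, 0, 0]]'

```text
time_s: 9.9
position: [0.5231, -0.1019, 0.1173]
tcp_rot: [[0.977, -0.214, -0.004], [-0.214, -0.977, 0.003], [-0.004, -0.002, -1.0]]
force: [-0.7, 0.2, -0.6]
opening: 0.484
```

Run:
```python
from h import *
from rig import bot
np.set_printoptions(precision=3,suppress=True)
s=bot.read_state();print(s["position"],s["opening"],s["time_s"]);togo(s,[.5245,-.1015,.06],-102.6)
```

```text
[ 0.523 -0.102  0.117] 0.48387823807509744 9.9
slide mm [ 1.533 -0.625 57.317]
phi -102.36844975957263 tilt z [-0.004  0.003 -1.   ]
twist [-0.002  0.004  0.004]
```

>>> carry_out --grip '[-1, -1, -1, -1, -1, -1]' --slide '[[1, 0, 14], [1, 0, 14], [0, 0, 14], [0, 0, 14], [0, 0, 0], [0, 0, 0]]' --twist '[[0, 0.004, 0.004], [0, 0.003, 0], [0, 0.003, 0], [0, 0.003, 0], [0, 0, 0], [0, 0, 0]]'

```text
time_s: 10.5
position: [0.5271, -0.1037, 0.0635]
tcp_rot: [[0.976, -0.215, 0.013], [-0.215, -0.977, -0.003], [0.014, -0.0, -1.0]]
force: [0.7, 0.0, -1.1]
opening: 0.489
```

Run:
```python
from h import *
from rig import bot
np.set_printoptions(precision=3,suppress=True)
s=bot.read_state();print(s["position"],s["force"],s["opening"],s["time_s"]);togo(s,[.5245,-.1015,.028],-102.6)
```

```text
[ 0.527 -0.104  0.064] [ 0.676  0.01  -1.127] 0.4892852522953053 10.5
slide mm [-3.491 -1.545 35.501]
phi -102.43874191471215 tilt z [ 0.013 -0.003 -1.   ]
twist [-0.    -0.014  0.003]
```

>>> carry_out --grip '[-1, -1, -1, -1, -1]' --slide '[[-2, -1, 12], [-1, -1, 9], [0, 0, 7], [0, 0, 4], [0, 0, 0]]' --twist '[[0, -0.014, 0.003], [0, 0, 0], [0, 0, 0], [0, 0, 0], [0, 0, 0]]'

```text
time_s: 11.0
position: [0.5261, -0.1015, 0.031]
tcp_rot: [[0.976, -0.218, 0.002], [-0.218, -0.976, -0.001], [0.002, 0.0, -1.0]]
force: [0.2, -0.5, -0.6]
opening: 0.488
```

Run:
```python
from h import *
from rig import bot
np.set_printoptions(precision=3,suppress=True)
s=bot.read_state();print(s["position"],s["force"],s["opening"],s["time_s"]);togo(s,[.5245,-.1015,.027],-102.6)
```

```text
[ 0.526 -0.101  0.031] [ 0.174 -0.475 -0.574] 0.48765948782494467 11.0
slide mm [-1.558  0.377  3.962]
phi -102.59113087811338 tilt z [ 0.002 -0.001 -1.   ]
twist [ 0.    -0.002  0.   ]
```

>>> carry_out --grip '[-1, -1, -1, -1]' --slide '[[-1, 0, 2], [0, 0, 2], [0, 0, 1], [0, 0, 0]]' --twist '[[0, 0, 0], [0, 0, 0], [0, 0, 0], [0, 0, 0]]'

```text
time_s: 11.4
position: [0.5253, -0.1009, 0.0275]
tcp_rot: [[0.976, -0.219, 0.003], [-0.219, -0.976, -0.001], [0.003, -0.0, -1.0]]
force: [-0.3, 0.4, -1.0]
opening: 0.489
```

>>> carry_out --grip '[-1, -1, -1]' --slide '[[0, 0, 2], [0, 0, 1], [0, 0, 0]]' --twist '[[0, 0, 0], [0, 0, 0], [0, 0, 0]]'

```text
time_s: 11.7
position: [0.5256, -0.1008, 0.0274]
tcp_rot: [[0.976, -0.219, 0.005], [-0.219, -0.976, -0.001], [0.005, 0.0, -1.0]]
force: [0.5, 0.2, -1.4]
opening: 0.492
```

>>> carry_out --grip '[-1, -1]' --slide '[[0, 0, 4], [0, 0, 4]]' --twist '[[0, 0, 0], [0, 0, 0]]'

```text
time_s: 11.9
position: [0.5263, -0.1009, 0.0258]
tcp_rot: [[0.976, -0.218, 0.007], [-0.218, -0.976, -0.002], [0.007, 0.001, -1.0]]
force: [-8.6, 3.0, 41.1]
opening: 0.485
```

Seated (contact). Release to a limited opening.

>>> carry_out --grip '[-1, 0.35, 0.35, 0.35, 0.35]' --slide '[[0, 0, -1], [0, 0, 0], [0, 0, 0], [0, 0, 0], [0, 0, 0]]' --twist '[[0, 0, 0], [0, -0.005, 0], [0, 0, 0], [0, 0, 0], [0, 0, 0]]'

```text
time_s: 12.4
position: [0.5277, -0.1017, 0.0277]
tcp_rot: [[0.976, -0.218, 0.006], [-0.218, -0.976, -0.003], [0.006, 0.002, -1.0]]
force: [-0.4, 0.6, 0.4]
opening: 0.664
```

Run:
```python
from h import *
from rig import bot
np.set_printoptions(precision=3,suppress=True)
s=bot.read_state();print(s["position"],s["force"],s["opening"],s["time_s"]);togo(s,[.5245,-.1015,.12],-102.6)
c=bot.capture("side");a=c["color"][180:330,210:390,::-1];cv2.imwrite("pics/g4s.png",cv2.resize(a,None,fx=4,fy=4,interpolation=cv2.INTER_CUBIC))
```

```text
[ 0.528 -0.102  0.028] [-0.391  0.556  0.397] 0.6641993106575805 12.4
slide mm [ -2.569   0.693 -92.307]
phi -102.57950019576786 tilt z [ 0.006 -0.003 -1.   ]
twist [ 0.002 -0.006  0.   ]
```

View pics/g4s.png

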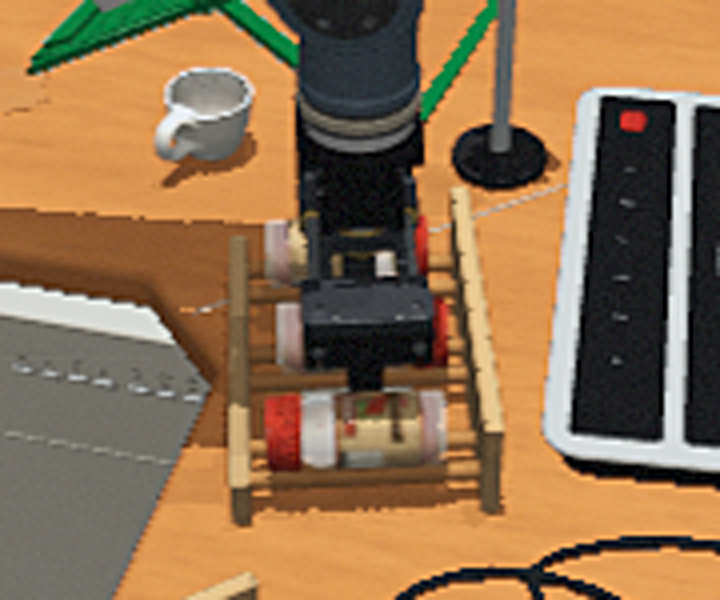

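>>> carry_out --grip '[0.35, 0.35, 0.35, 0.35, 0.35, 0.35]' --slide '[[0, 0, -10], [0, 0, -20], [0, 0, -25], [0, 0, -25], [0, 0, -25], [0, 0, 0]]' --twist '[[0, 0, 0], [0, 0, 0], [0, 0, 0], [0, 0, 0], [0, 0, 0], [0, 0, 0]]'

```text
time_s: 13.05
position: [0.5261, -0.101, 0.1365]
tcp_rot: [[0.976, -0.218, 0.001], [-0.218, -0.976, -0.001], [0.001, 0.001, -1.0]]
force: [0.2, 0.2, 0.2]
opening: 0.677
```

Run:
```python
from h import *
from rig import bot
np.set_printoptions(precision=3,suppress=True)
s=bot.read_state();print(s["position"],s["force"],s["opening"],s["time_s"]);togo(s,[.5061,-.1835,.13],-102.6)
c=bot.capture("side");np.savez("side2.npz",**c);a=c["color"][180:330,210:390,::-1];cv2.imwrite("pics/g5s.png",cv2.resize(a,None,fx=4,fy=4,interpolation=cv2.INTER_CUBIC))
```

```text
[ 0.526 -0.101  0.136] [0.237 0.171 0.214] 0.6773558463636289 13.05
slide mm [-1.547 84.821  6.557]
phi -102.58872603582367 tilt z [ 0.001 -0.001 -1.   ]
twist [ 0.001 -0.001  0.   ]
```

View pics/g5s.png

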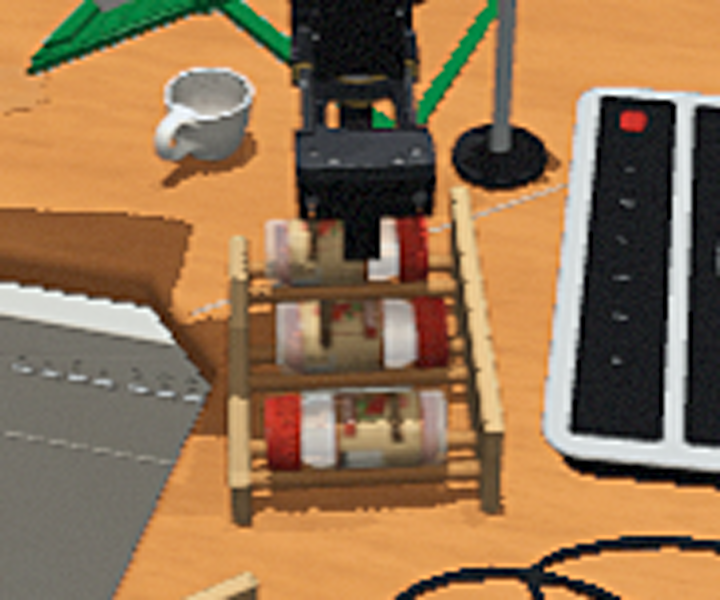

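>>> carry_out --grip '[0.45, 0.45, 0.45, 0.45, 0.45]' --slide '[[-1, 22, 0], [-1, 28, 2], [0, 28, 3], [0, 7, 0], [0, 0, 0]]' --twist '[[0, 0, 0], [0, 0, 0], [0, 0, 0], [0, 0, 0], [0, 0, 0]]'

```text
time_s: 13.6
position: [0.501, -0.1828, 0.1263]
tcp_rot: [[0.976, -0.216, -0.008], [-0.216, -0.976, 0.005], [-0.009, -0.003, -1.0]]
force: [0.7, 0.3, -0.2]
opening: 0.722
```

Run:
```python
from h import *
from rig import bot
np.set_printoptions(precision=3,suppress=True)
s=bot.read_state();print(s["position"],s["joint_positions"],s["opening"],s["time_s"]);togo(s,[.5061,-.1835,.027],-102.6)
c=bot.capture("side");a=c["color"][180:330,210:390,::-1];cv2.imwrite("pics/g6s.png",cv2.resize(a,None,fx=4,fy=4,interpolation=cv2.INTER_CUBIC))
d=load("side2");Q=pts(d);r=np.radians(12.65);x=np.array([np.cos(r),-np.sin(r)]);y=np.array([-x[1],x[0]])
q=Q[...,:2]-[.5245,-.1015];u=q@x;v=q@y;z=Q[...,2]
for n,v0 in(("mid",0),("turned",-.084)):
    m=(abs(v-v0+.01)<.025)&(z>.048)&(z<.09)&(abs(u)<.066);print(n,np.percentile(u[m],[1,50,99]),v[m].mean(),np.percentile(z[m],97))
```

```text
[ 0.501 -0.183  0.126] [-32.038  31.371 100.007  -0.045  49.17   70.458] 0.7218605575115412 13.6
slide mm [ 6.035 -0.155 99.208]
phi -102.4673664772152 tilt z [-0.008  0.005 -1.   ]
twist [-0.003  0.009  0.002]
mid [-0.05   0.001  0.066] -0.009052692370151532 0.06664369725642469
turned [-0.058 -0.007  0.045] -0.09266044744699596 0.06673214954079285
```

View pics/g6s.png

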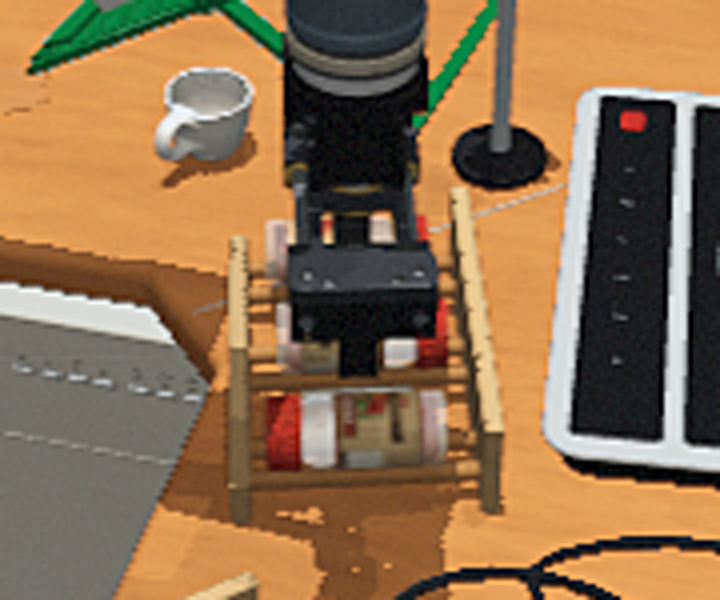

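>>> carry_out --grip '[0.45, 0.45, 0.45, 0.45, 0.45]' --slide '[[3, 0, 20], [2, 0, 20], [0, 0, 10], [0, 0, 0], [0, 0, 0]]' --twist '[[0, 0.005, 0], [0, 0.004, 0], [0, 0, 0], [0, 0, 0], [0, 0, 0]]'

```text
time_s: 14.15
position: [0.506, -0.178, 0.0743]
tcp_rot: [[0.977, -0.211, -0.001], [-0.211, -0.977, 0.005], [-0.002, -0.005, -1.0]]
force: [0.4, -0.5, 0.5]
opening: 0.724
```

Run:
```python
from h import *
from rig import bot
np.set_printoptions(precision=3,suppress=True)
for n in("top1","side1"):
    d=load(n);Q=pts(d);r=np.radians(12.65);x=np.array([np.cos(r),-np.sin(r)]);y=np.array([-x[1],x[0]])
    q=Q[...,:2]-[.5245,-.1015];u=q@x;v=q@y;z=Q[...,2]
    for nm,v0 in(("other",.084),("turned",-.084)):
        m=(abs(v-v0)<.025)&(z>.05)&(z<.09)&(abs(u)<.064);print(n,nm,np.percentile(u[m],[.5,1,2,98,99,99.5]),"v",np.percentile(v[m],[2,98]))
s=bot.read_state();print(s["position"],s["force"],s["opening"],s["time_s"]);togo(s,[.5061,-.1835,.027],-102.6)
```

```text
top1 other [-0.053 -0.052 -0.051  0.05   0.051  0.052] v [0.064 0.105]
top1 turned [-0.055 -0.055 -0.054  0.047  0.049  0.049] v [-0.104 -0.062]
side1 other [-0.057 -0.056 -0.056  0.046  0.047  0.048] v [0.063 0.095]
side1 turned [-0.059 -0.058 -0.058  0.043  0.044  0.045] v [-0.105 -0.072]
[ 0.506 -0.178  0.074] [ 0.393 -0.525  0.451] 0.7240156443298856 14.15
slide mm [ 1.406  5.532 47.269]
phi -102.20595341721523 tilt z [-0.001  0.005 -1.   ]
twist [-0.005  0.002  0.007]
```

>>> carry_out --grip '[0.45, 0.45, 0.45, 0.45, 0.45, 0.45]' --slide '[[-3, 4, 14], [-1, 1, 12], [0, 0, 10], [0, 0, 8], [0, 0, 0], [0, 0, 0]]' --twist '[[-0.003, 0, 0.007], [0, 0, 0], [0, 0, 0], [0, 0, 0], [0, 0, 0], [0, 0, 0]]'

```text
time_s: 14.75
position: [0.5034, -0.1819, 0.0308]
tcp_rot: [[0.976, -0.217, 0.003], [-0.217, -0.976, -0.0], [0.003, -0.0, -1.0]]
force: [0.8, -0.2, 0.0]
opening: 0.725
```

Run:
```python
from h import *
from rig import bot
np.set_printoptions(precision=3,suppress=True)
s=bot.read_state();print(s["position"],s["force"],s["opening"],s["time_s"]);togo(s,[.5012,-.1822,.027],-102.6)
```

```text
[ 0.503 -0.182  0.031] [ 0.83  -0.218  0.003] 0.7247305727130813 14.75
slide mm [-2.094  0.808  3.747]
phi -102.50600373819668 tilt z [ 0.003 -0.    -1.   ]
twist [-0.    -0.003  0.002]
```

>>> carry_out --grip '[0.45, 0.45, -1, -1, -1, -1, -1]' --slide '[[-2, 1, 4], [0, 0, 0], [0, 0, 0], [0, 0, 0], [0, 0, 0], [0, 0, 0], [0, 0, 0]]' --twist '[[0, 0, 0], [0, 0, 0], [0, 0, 0], [0, 0, 0], [0, 0, 0], [0, 0, 0], [0, 0, 0]]'

```text
time_s: 15.45
position: [0.5019, -0.1821, 0.0278]
tcp_rot: [[0.976, -0.217, 0.005], [-0.217, -0.976, -0.0], [0.005, -0.001, -1.0]]
force: [0.0, -0.6, -1.0]
opening: 0.484
```

>>> carry_out --grip '[-1, -1, -1, -1, -1, -1]' --slide '[[0, 0, -10], [0, 0, -20], [0, 0, -30], [0, 0, -35], [0, 0, -35], [0, 0, -20]]' --twist '[[0, 0, 0], [0, 0, 0], [0, 0, 0], [0, 0, 0], [0, 0, 0], [0, 0, 0]]'

```text
time_s: 16.05
position: [0.4983, -0.1818, 0.1816]
tcp_rot: [[0.976, -0.216, -0.004], [-0.216, -0.976, 0.002], [-0.004, -0.001, -1.0]]
force: [-0.3, -0.3, -1.4]
opening: 0.49
```

Run:
```python
from h import *
from rig import bot
np.set_printoptions(precision=3,suppress=True)
s=bot.read_state();print(s["position"],s["joint_positions"],s["force"],s["opening"],s["time_s"])
c=bot.capture("side");a=c["color"][150:330,190:400,::-1];cv2.imwrite("pics/g7s.png",cv2.resize(a,None,fx=3.5,fy=3.2,interpolation=cv2.INTER_CUBIC))
```

```text
[ 0.498 -0.182  0.182] [-32.126  26.264  97.926  -0.009  56.076  70.36 ] [-0.335 -0.289 -1.404] 0.49009248872141964 16.05
```

View pics/g7s.png

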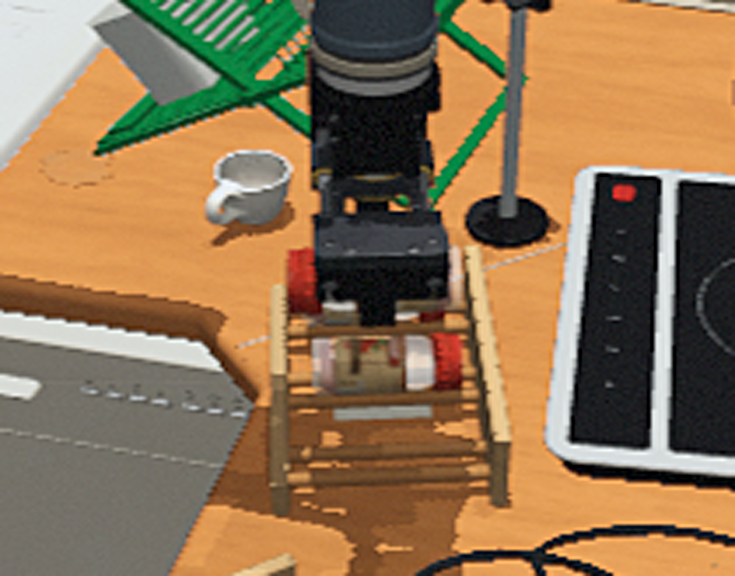

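```bash
cat >> h.py <<'E'
LENS=np.array([.6518,.0842,.259]);YAW=23.8;PIT=.05
def present(s,dist):
    from scipy.spatial.transform import Rotation as Ro
    y=np.radians(YAW);ax=np.array([np.cos(y)*np.cos(PIT),np.sin(y)*np.cos(PIT),np.sin(PIT)])
    ty=np.array([np.sin(y),-np.cos(y),0]);T=np.c_[ax,ty,np.cross(ax,ty)]
    tcp=LENS-dist*ax+.017*T[:,2];R=s["tcp_rot"]
    print("slide",R.T@(tcp-s["position"])*1000,"world",(tcp-s["position"])*1000,"twist",Ro.from_matrix(R.T@T).as_rotvec())
E
python3 - <<'E'
from h import *
from rig import bot
np.set_printoptions(precision=3,suppress=True)
present(bot.read_state(),.19);present(bot.read_state(),.133)
E
```

```text
slide [ -61.49  -181.658  -48.482] world [-20.846 190.673  48.376] twist [ 0.016  0.048 -0.633]
slide [ -15.588 -215.334  -51.315] world [ 31.241 213.647  51.225] twist [ 0.016  0.048 -0.633]
```

>>> carry_out --grip '[-1, -1, -1, -1, -1, -1, -1, -1]' --slide '[[0, 0, -20], [0, 0, -25], [-5, -20, -5], [-14, -35, 0], [-14, -40, 0], [-14, -40, 0], [-14, -40, 0], [0, -7, 0]]' --twist '[[0, 0, 0], [0, 0, 0], [0, 0, 0], [0, 0, 0], [0, 0, 0], [0, 0, 0], [0, 0, 0], [0, 0, 0]]'

```text
time_s: 16.9
position: [0.4773, 0.0102, 0.2363]
tcp_rot: [[0.975, -0.223, 0.003], [-0.223, -0.975, -0.006], [0.005, 0.005, -1.0]]
force: [-0.1, -0.7, -1.6]
opening: 0.487
```

>>> carry_out --grip '[-1, -1, -1, -1, -1, -1, -1]' --slide '[[0, 0, 0], [0, 0, 0], [0, 0, 0], [0, 0, 0], [0, 0, 0], [0, 0, 0], [0, 0, 0]]' --twist '[[0, 0.005, -0.07], [0, 0.01, -0.1], [0, 0.01, -0.11], [0, 0.01, -0.11], [0, 0.01, -0.11], [0, 0.01, -0.11], [0, 0, 0]]'

```text
time_s: 17.6
position: [0.4757, 0.009, 0.2346]
tcp_rot: [[0.914, 0.402, 0.056], [0.403, -0.915, -0.005], [0.049, 0.027, -0.998]]
force: [-0.1, 0.5, -0.6]
opening: 0.49
```

Run:
```python
from h import *
from rig import bot
np.set_printoptions(precision=3,suppress=True)
s=bot.read_state();print(s["position"],s["joint_positions"],s["force"],s["opening"],s["time_s"])
present(s,.19)
c=bot.capture("side");a=c["color"][100:300,190:400,::-1];cv2.imwrite("pics/g8s.png",cv2.resize(a,None,fx=3,fy=3,interpolation=cv2.INTER_CUBIC))
```

```text
[0.476 0.009 0.235] [-12.696  16.49  104.275   0.526  56.043  53.26 ] [-0.122  0.532 -0.615] 0.4895530925793936 17.6
slide [2.422 2.171 2.289] world [ 3.214 -1.021 -2.107] twist [0.027 0.001 0.   ]
```

View pics/g8s.png

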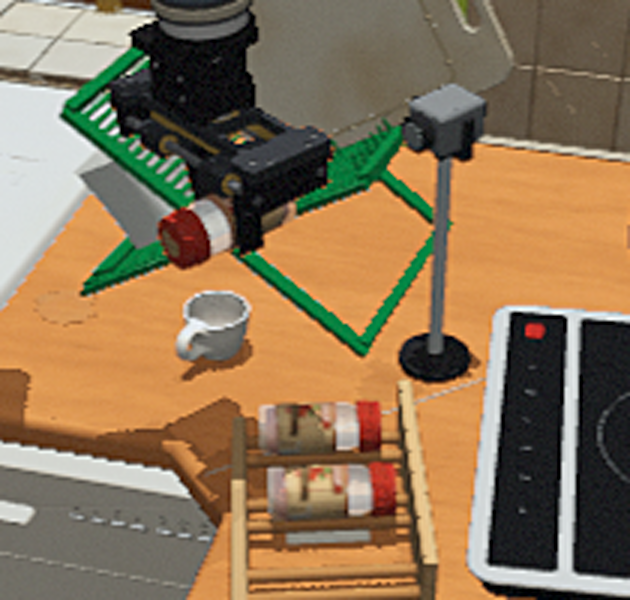

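>>> carry_out --grip '[-1, -1, -1, -1, -1, -1, -1]' --slide '[[8, 1, 1], [15, 1, 1], [15, 0, 0], [12, 0, 0], [8, 0, 0], [0, 0, 0], [0, 0, 0]]' --twist '[[0.013, 0, 0], [0.013, 0, 0], [0, 0, 0], [0, 0, 0], [0, 0, 0], [0, 0, 0], [0, 0, 0]]'

```text
time_s: 18.35
position: [0.5348, 0.0299, 0.2347]
tcp_rot: [[0.919, 0.393, 0.044], [0.392, -0.92, 0.02], [0.049, -0.001, -0.999]]
force: [-0.4, 0.3, -1.1]
opening: 0.49
```

Run:
```python
from h import *
from rig import bot
np.set_printoptions(precision=3,suppress=True)
s=bot.read_state();print(s["position"],s["joint_positions"],s["force"],s["opening"],s["time_s"])
present(s,.133)
for n in("side","top"):
    c=bot.capture(n);np.savez(n+"3.npz",**c)
    a=c["color"][110:290,220:400,::-1] if n=="side" else c["color"][130:290,160:360,::-1];cv2.imwrite(f"pics/g9{n}.png",cv2.resize(a,None,fx=3.3,fy=3.3,interpolation=cv2.INTER_CUBIC))
```

```text
[0.535 0.03  0.235] [-9.681 21.433 96.009  1.815 60.278 56.326] [-0.361  0.254 -1.095] 0.48985260771096834 18.35
slide [-2.977 -2.414 -0.86 ] world [-3.72   1.035  0.718] twist [-0.001  0.001 -0.012]
```

View pics/g9side.png

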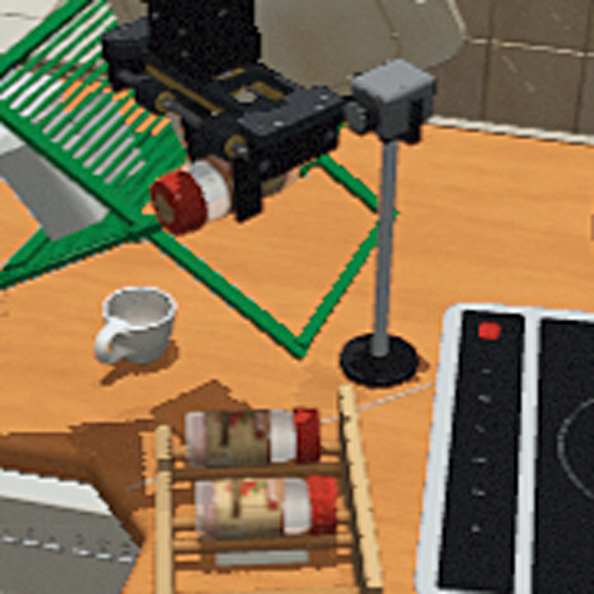

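View pics/g9top.png

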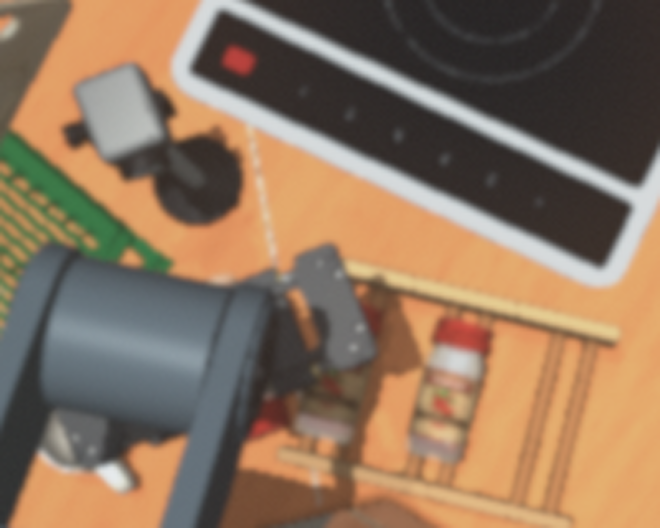

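Run:
```python
from h import *
from rig import bot
np.set_printoptions(precision=4,suppress=True)
s=bot.read_state();R=s["tcp_rot"];C=s["position"]-.017*R[:,2];print("jar exp",C)
for n in("side3","top3"):
    c=load(n);P=pts(c);print(n,"capend exp px",proj(c,C-.053*R[:,0]),"base px",proj(c,C+.053*R[:,0]))
    hsv=cv2.cvtColor(c["color"],cv2.COLOR_RGB2HSV);red=((hsv[...,0]<8)|(hsv[...,0]>172))&(hsv[...,1]>130)
    m=red&(P[...,2]>.18)&(P[...,2]<.3)&(P[...,0]<.56)&(P[...,0]>.4)
    Q=P[m];print(len(Q),Q.mean(0),"in tool frame rel jar:",((Q-C)@R).mean(0)*1000,np.percentile((Q-C)@R*1000,[3,97],axis=0))
ax=np.array([np.cos(np.radians(YAW)),np.sin(np.radians(YAW)),.05]);print("dist lens",(LENS-C)@ax,LENS-C-ax*((LENS-C)@ax))
# camera head moved?
c=load("side3");print(c["color"].shape)
X,Y,Z=np.moveaxis(pts(c),-1,0)
q=pts(c)[...,:2]-[.5245,-.1015];r=np.radians(12.65);x=np.array([np.cos(r),-np.sin(r)]);y=np.array([-x[1],x[0]]);u=q@x;v=q@y
m0=load("side1");q0=pts(m0)
for nm,v0 in(("mid",0),("other",.084)):
    m=(abs(v-v0+.01)<.025)&(Z>.048)&(Z<.09)&(abs(u)<.064);print(nm,np.percentile(u[m],[1,99]),v[m].mean(),np.percentile(Z[m],97),np.polyfit(u[m],v[m],1)[0])
```

```text
jar exp [0.5338 0.0295 0.2517]
side3 capend exp px [270.3973 172.291 ] base px [305.0534 156.5668]
213 [0.4951 0.0024 0.257 ] in tool frame rel jar: [-45.85     9.727   -7.4951] [[-56.1755 -14.1658 -20.9607]
 [-13.5254  23.278   14.8635]]
top3 capend exp px [238.1301 262.8929] base px [219.9939 216.5514]
79 [ 0.4985 -0.0005  0.266 ] in tool frame rel jar: [-43.4387  13.7378 -16.4426] [[-50.7793   1.4505 -23.6703]
 [-34.7169  22.6268  -6.4574]]
dist lens 0.1304576990043397 [-0.0013  0.0021  0.0007]
(480, 640, 3)
mid [-0.05    0.0532] -0.009029387639975146 0.06666701804015666 -0.003001441670738495
other [-0.0565  0.0472] 0.07461224755311535 0.06629619346071414 0.003709622753482388
```

Run:
```python
from h import *
from rig import bot
np.set_printoptions(precision=4,suppress=True)
p=[]
for i in range(4):
    bot.capture("side");s=bot.read_state();print(s["time_s"],s["position"],s["qvel"],s["opening"])
c=bot.capture("side");P=pts(c);print(P[128:136,335:345].reshape(-1,3).mean(0),pts(load("side1"))[128:136,335:345].reshape(-1,3).mean(0))
```

```text
18.5 [0.5344 0.0298 0.2348] [-0.078  -0.1501  0.0963  0.0233  0.033   0.0395] 0.4873604070205358
18.55 [0.5344 0.0297 0.2349] [-0.0154 -0.0772 -0.0538  0.0383 -0.0798 -0.0478] 0.4898931734832453
18.6 [0.5345 0.0297 0.2349] [ 0.0455  0.0098 -0.1574  0.0129 -0.1395 -0.0225] 0.4894641392236842
18.65 [0.5346 0.0297 0.235 ] [-0.0679  0.0249 -0.1752  0.1106  0.0037  0.0799] 0.49054824570675104
[0.6879 0.0985 0.285 ] [0.6929 0.112  0.2779]
```

Run:
```python
from h import *
from rig import bot
np.set_printoptions(precision=4,suppress=True)
c3=bot.capture("top");np.savez("top4.npz",**c3);c3=bot.capture("side");np.savez("side4.npz",**c3)
for n,(x0,x1,y0,y1) in(("top1",(172,240,140,205)),("top4",(172,240,140,205)),("side1",(332,362,120,160)),("side4",(332,362,120,160))):
    c=load(n);P=pts(c)[y0:y1,x0:x1];C=c["color"][y0:y1,x0:x1];Z=P[...,2];g=C.mean(-1);s=np.ptp(C.astype(int),axis=-1)
    m=((Z>.272)&(Z<.292)&(g>115)&(s<30)).astype(np.uint8);k,l,st,ce=cv2.connectedComponentsWithStats(m);i=1+np.argmax(st[1:,4])
    print(n,st[i],ce[i],P[l==i].mean(0))
```

```text
top1 [ 11  10  26  28 472] [23.2479 23.3432] [0.6901 0.1014 0.2816]
top4 [ 11  10  26  29 492] [23.439  23.4654] [0.6898 0.101  0.2815]
side1 [  0   8  19  12 147] [ 7.5102 13.5034] [0.6881 0.0983 0.2795]
side4 [  0   8  19  12 148] [ 7.5135 13.5405] [0.6882 0.0984 0.2794]
```

Camera head unmoved, and the jar is still and on axis. Handing in.

Run:
```python
from rig import bot
print(bot.hand_in())
s=bot.read_state();print(s["time_s"],s["position"],s["opening"])
```

```text
the job is handed in; nothing more can be done
None
the job is handed in; nothing more can be done
```

I laid the jar from the single rest in the rack's empty middle place, cap to the tall board, and let go of it. I then took out the wrong-way-round jar and handed in at about 18.8 s, still holding it in front of the camera. The hand-in gives no verdict, so everything below is my own measurement.

- **Held jar:** its base faces the lens. By the arm's pose, its middle is about 130 mm in front of the lens (base about 77 mm away) and about 2–3 mm off the line of view. Its axis is within about 0.02 rad of my estimate of the view direction. In the side picture the cap sits where that pose predicts. The arm drifted by less than 1 mm over the last readings.
- **Jar in the rack:** lies level in the middle place, about 2–4 mm from the place's centre along its length. When I lowered it onto the dowels, the wrist force briefly reached about 41 N, with the jar pressing on the dowels.
- **Other jar and camera:** the other jar is within about 1 mm of its start. A first rough check of the camera head, at fixed pixels, read up to 13 mm off. A repeat using the head's top face in both views agreed with the start to within 0.5 mm, so I put the first reading down to background in that patch.
- **Limits of the measurements:** the two cameras differ by about 4–5 mm, mostly in x, so I averaged them. I estimated the view's downward slope at about 0.05 rad from the top face of the camera head.

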